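# Seat the flow-cell block and pump the ratchet clamp onto it

### The arm

A 7-joint arm with a two-finger parallel gripper is mounted at the origin on a cart in front of the work surface, level with it; the furniture and walls round the work are solid. World frame = base frame: x ahead of the robot, y to its left, z up, the work surface at z = 0. Lengths are in mm, angles in rad, forces in N, time in s.
With the tool pointing down it reaches from about 400 to 875 mm from the base axis. Payload 19.3 kg.
Tool frame: the origin (TCP) lies at the very end of the fingers, on their centre line; the grasp point (between the pads) lies 19 mm behind it (grip_point_offset is the z of the grasp point in the tool frame, in mm); z points along the fingers, y is the line along which they close (so a half turn about z gives the same grasp; the last joint's range is limited). The gripper opens to 85 mm and grips with 20 to 120 N. Pads are 22 mm wide; open, the fingers measure 114 mm over their backs; the gripper's body (76 mm by 85 mm) begins 54 mm behind the grasp point. The pads swing forward as they close: fully open they stand 13 mm farther back than shut.
Start: joints at [1.176, 0.521, -0.036, 1.599, 0.021, 1.021, -0.113], TCP at [199.421, -592.322, 231.291] pointing down, gripper open.
Joint ranges: [-2.91, 2.91], [-0.3, 2.13], [-1.5, 1.42], [0.17, 2.43], [-1.26, 4.41], [0.16, 1.93], [-2.52, 2.52]. Speed limits (rad/s): [1.89, 1.89, 2.39, 2.39, 3.01, 3.01, 3.01].

### API

Orientations are given as a 3x3 rotation matrix whose columns are the frame's x, y, z axes.
In Python, from workcell import movep, movel, goto_joints, open_gripper, clamp, wait, inverse_kinematics, read_state, camera, PlanningError, finish_job, grip_point_offset gives the robot as it stands. Calls block until the motion is done:
- movep(position, orientation): joint-space move of the TCP to a pose.
- movel(position, frame=None, max_speed=150, guard=None): straight line of the TCP; frame=None keeps the orientation; max_speed is the mean speed in mm/s. With guard (N) it stops when the force on the tool has changed by that much, and returns True; else False.
- goto_joints(angles): joint-space move.
- open_gripper() and clamp(): open the fingers fully, or close them until they stop; the grip force is fixed at half the most.
- wait(seconds).
- inverse_kinematics(position, orientation): joint angles nearest the present ones, or None.
- read_state(): the state.
- camera(name): name is "side" or "top" or "wrist"; returns a dict with "image" (480x640x3 uint8, blue, green, red), "range_z" (480x640 float32, mm along the optical axis (not along the pixel's ray), 0 where there is no reading), "fx", "fy", "cx", "cy" (pixels), "cam_to_world" (4x4, takes a point from camera to world coordinates). Camera axes: x right, y up, looking along -z (the intrinsics and any distortion apply to the point x, -y, -z); pixel columns grow to the right and rows downward; lengths in mm; the calibration is good to about 2 mm. The wrist camera is an equidistant fisheye: a pixel r from the principal point sees the ray r / f radians off the axis. A picture is of the moment at which its call begins.
A pose or a line that the arm cannot do raises PlanningError and nothing moves.
- finish_job(): hands the job in; it is judged then, once.
The state is a dict: "time": time; "qpos": joint angles; "qvel": joint speeds; "joint_efforts": joint torques, N m; "eef_pos": TCP position; "tool_rot": TCP orientation; "ft_force": force on the tool from outside, world axes, zero at the start; "torque": the same for the moment, N m; "finger_gap": finger opening in mm; "gripper_force": force on a finger pad.
Only numpy, scipy, OpenCV 4.12 (cv2) and the standard library are available. Lean on these libraries where they do the work, as an engineer would, in place of code of your own. Each camera call takes 0.05 s, during which the arm holds its last target. There are 200 camera calls.

### The job

Set the metal flow-cell block flat and square into the pocket of the white nest and let go of it. Then pump the orange handles (squeeze, let them spring open, squeeze again) until the rubber pad clearly presses the block, its spring partly compressed but never driven to its stop, which would crush the block; move the jaw by the handles only. Finish while still holding the handles squeezed shut, and leave the things around undisturbed.

Things in the scene. Friction and masses are not known exactly. Their poses are not given: they have to be found in the camera images.
- block_center (a point): Centre (half-way up) of the loose flow-cell block: silver metal with a blue band and a small round window on top, 40 mm (own x) x 64 mm (own y, the long way) x 48 mm high (own z, up), about 0.28 kg. Take it across its 40 mm width, closing along its own x. Starts standing on the worktop. Either end may face the clamp.
- pocket (a point): Centre of the floor of the white nest's pocket (fixed), 12 mm above the worktop; a seated block's centre is 24 mm above it. Pocket 44 (own x) x 68 mm (own y): 2 mm spare all round. Own y: from clamp to seal face. Bevelled lips: long sides 9 mm high, cut away for fingers in the middle 44 mm; clamp side 7 mm; blue seal face at +y 40 mm high, 60 wide.
- handle_grip (a point): Midway between the two orange handles, 88 mm above the worktop (fixed), where to squeeze. They close along own y, evenly about this point. Paddles 22 mm wide (own x), tops at 108 mm; outer width here 60 mm open (66 at tops), 40 shut. Springs reopen them. Squeezing needs 3 to 15 N; 20 N shuts them on their stop. Housing below 48 mm, bar and jaw 52 mm high.
- handle_front (a joint): Squeeze of the handles: 0 open, 0.15 rad fully shut (hard stop). Each full squeeze, with the handles let fully open before it, drives the toothed bar about 8 mm forward; a pawl holds it there when the handles open.
- ratchet_bar (a joint): Forward travel of the toothed bar with its blue jaw plate (m), 0 at the start; moves toward the nest only, in 4 mm teeth.
- spring_pad (a joint): How far the pad is pushed back against its spring on the jaw (m): 0 free, 0.020 at its stop. 1 N per mm, so 10 mm means 10 N on the block.
- pad_face (a point): Middle of the pad's front face, 37 mm above the worktop; the pad is 40 mm wide and 28 mm high. It starts 17 to 43 mm from the near end face of a seated block.
- amber_bottle: Bystander: small amber bottle with white cap, 28 mm wide, 62 mm high, origin under its centre.
- beaker: Bystander: clear beaker, 56 mm wide, 65 mm high, origin under its centre.
- spanner: Bystander: open-ended spanner lying flat, 128 mm long, 5 mm thick, origin under its centre.
- tape: Bystander: roll of tape lying flat, 68 mm wide, 18 mm high, origin under its centre.
Mind the look-alikes: they are no part of the job. Leave any pink or turquoise look-alike of the part that bears block_center alone.

How it is judged (in metres and radians):
On the way, in this order (a step that is already met when the one before it is completed fails the run):
1. the block sits flat and square in the pocket, let go, before the pad touches it (z of block_center in the frame of pocket between 0.0215 and 0.0265 m and horizontal distance between block_center and pocket below 0.005 m and angle between block_center's own z axis and vertical below 0.06 rad and angle between the y axis of block_center and the y axis of pocket, either way round below 0.12 rad and contact force between the fingers and block below 0.1 N and value of joint spring_pad below 0.001 m), for 0.2 s.
2. the pad, brought up by the handles, presses the block (contact force between spring_pad and block above 2 N and value of joint ratchet_bar above 0.012 m), for 0.1 s.
At the end, for the whole second after the job is handed in: Fingers still squeeze the handles (over 2 N, over 0.12 rad shut); pad pushed back 2.5 to 18.5 mm, pressing the block with 2 to 22 N against the nest (over 2 N); block untouched by fingers, within 2.5 mm of seated height and 6 mm of pocket centre, upright to 0.06, square to 0.08 rad (value of joint handle_front above 0.12 rad and (contact force between the fingers and handle_front above 2 N or contact force between the fingers and handle_rear above 2 N) and value of joint spring_pad between 0.0025 and 0.0185 m and contact force between spring_pad and block between 2 and 22 N and contact force between nest and block above 2 N and z of block_center in the frame of pocket between 0.0215 and 0.0265 m and horizontal distance between block_center and pocket below 0.006 m and angle between block_center's own z axis and vertical below 0.06 rad and angle between the y axis of block_center and the y axis of pocket, either way round below 0.08 rad and contact force between the fingers and block below 0.1 N); the arm keeps its last pose, push and grip.
It fails at once if the block is crushed: the pad's spring is driven to its stop (pushed back over 19.5 mm) or presses over 30 N (value of joint spring_pad above 0.0195 m or contact force between spring_pad and block above 30 N).
It fails at once if the robot pushes the jaw, bar or pad itself (over 1 N) (contact force between any of the fingers, the arm and ratchet_bar above 1 N).
It fails at once if a bystander is moved more than 2 cm (distance of any of amber_bottle, beaker, spanner, tape from where it was at the start of the episode above 0.02 m).
It also fails if it takes over 72 s, if anything falls off the work surface, if the arm or the gripper's body presses on something with over 40 N, if the wrist force passes 120 N, or if a joint passes its speed limit or range.

## Working session

There is one attempt and no reset: what is moved stays moved. The work goes in short steps, each a Python script; the robot and the scene stay as the last script left them, time stands still between calls to the robot, and variables do not carry over. Pictures are saved under pics/ and viewed, at most 13 in all, crops included, and the job is handed in when it is done.

```bash
ls; mkdir -p pics; cat > h.py <<'E'
import numpy as np, cv2
from workcell import *
def grab(n,tag):
    c=camera(n); cv2.imwrite(f'pics/{tag}.png',c['image']); np.savez(f'pics/{tag}.npz',**c); return c
def load(tag): return dict(np.load(f'pics/{tag}.npz'))
def pts(c):
    v,u=np.mgrid[0:480,0:640]; z=c['range_z']
    P=np.stack([(u-c['cx'])/c['fx']*z,-(v-c['cy'])/c['fy']*z,-z,np.ones_like(z)],-1)
    W=(P@c['cam_to_world'].T)[...,:3]; W[z<=0]=np.nan; return W
def R(a): # tool down, tool y (closing) along heading a
    y=np.array([np.cos(a),np.sin(a),0]); z=np.array([0,0,-1.]); return np.stack([np.cross(y,z),y,z],1)
E
python3 - <<'E'
from h import *
for n in('top','side'):
    c=grab(n,n); print(n,c['fx'],c['cx'],c['cy'],c['cam_to_world'].round(2).tolist(),np.mean(c['range_z']>0))
s=read_state(); print(s,grip_point_offset)
E
```

```text
pics
top 621.0562930499633 311.12185917267703 234.3049076959971 [[-0.08, 0.97, -0.22, 203.13], [-1.0, -0.08, 0.01, 40.97], [-0.01, 0.22, 0.98, 1606.57], [0.0, 0.0, 0.0, 1.0]] 0.9960514322916667
side 580.8948679343695 311.2731869558096 231.64698674975696 [[-0.84, 0.34, -0.43, -47.07], [-0.55, -0.49, 0.68, 942.48], [0.02, 0.8, 0.6, 880.57], [0.0, 0.0, 0.0, 1.0]] 0.9959309895833334
{'time': 0.1, 'qpos': array([ 1.17577378,  0.52195314, -0.03632994,  1.59992242,  0.02121082,
        1.02109121, -0.11282361]), 'qvel': array([-0.00129504, -0.00076043, -0.00147182,  0.00053726,  0.00112749,
        0.00031461,  0.00112049]), 'joint_efforts': array([ 4.43472178e-03, -9.28490210e+01,  1.98425286e+00, -3.70532084e+01,
        1.81543396e-02,  5.44995884e-03,  1.00054147e-04]), 'eef_pos': array([ 199.33958274, -592.05740342,  230.79427912]), 'tool_rot': array([[ 9.47716062e-01,  3.19114582e-01, -3.86626209e-04],
       [ 3.19114807e-01, -9.47715628e-01,  9.10097414e-04],
       [-7.59863447e-05, -9.85892085e-04, -9.99999511e-01]]), 'ft_force': array([-0.83958069, -0.16616551,  0.06292877]), 'torque': array([ 0.00785951, -0.02324512,  0.04723179]), 'gripper_force': 0.0, 'finger_gap': 85.49001789925705} -18.700000000000003
```

View pics/top.png

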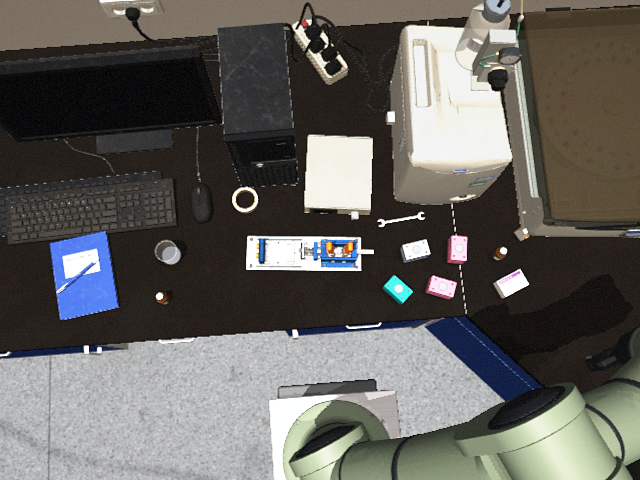

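View pics/side.png

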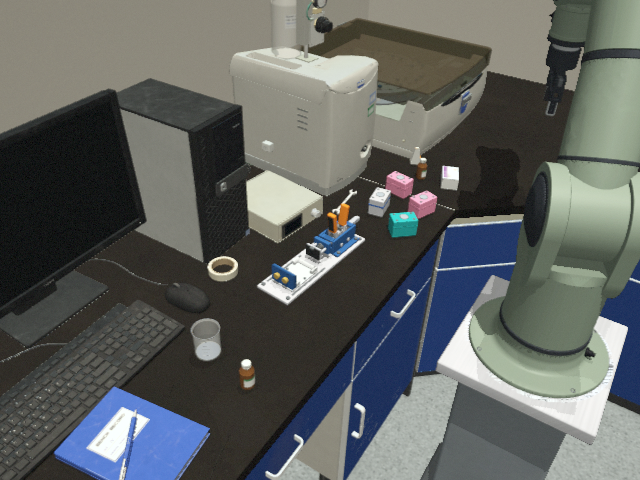

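The top view shows the clamp fixture at (305,253). The silver and blue block candidate is at (415,251), with pink look-alikes at (457,249) and (441,287), a turquoise one at (398,289), and a white box at (511,284). Only (415,251) fits silver metal with a blue band, and I'll confirm that in a crop.

```bash
python3 - <<'E'
from h import *
c=load('top'); im=c['image']
a=cv2.resize(im[215:305,240:400],(800,450),interpolation=cv2.INTER_CUBIC)
b=cv2.resize(im[225:277,380:480],(0,0),fx=6,fy=6,interpolation=cv2.INTER_CUBIC)
cv2.imwrite('pics/c1.png',a); 
s=load('side')['image']
d=cv2.resize(s[180:305,250:450],(800,500),interpolation=cv2.INTER_CUBIC)
cv2.imwrite('pics/c2.png',d);cv2.imwrite('pics/c3.png',b)
W=pts(c)
# fit rects of blobs by height
def rect(u0,u1,v0,v1,zlo,zhi):
    w=W[v0:v1,u0:u1].reshape(-1,3); w=w[(w[:,2]>zlo)&(w[:,2]<zhi)]
    r=cv2.minAreaRect(w[:,:2].astype(np.float32)); print((u0,v0),len(w),np.round(r[0],1),np.round(r[1],1),round(r[2],1),w[:,2].mean().round(1))
rect(395,435,232,268,40,56)
rect(240,380,228,280,6,18)   # base
rect(250,275,230,275,30,60)  # seal
rect(330,350,235,275,85,120) ;rect(345,362,235,275,85,120)
print(np.round(W[253,280],1),np.round(W[200,340],1),np.round(W[300,340],1))
E
```

```text
(395, 232) 385 [ 492.8 -242.5] [40.5 65.4] 8.6 47.7
(240, 228) 2115 [511.7  30.8] [363.7 136.3] 85.7 10.6
(250, 230) 179 [523.  156.2] [22.4 61.4] 84.9 47.5
(330, 235) 52 [504.8 -44.4] [47.1 21.8] 85.5 100.8
(345, 235) 55 [503.  -68.3] [13.9 21.8] 85.8 102.5
[517.7 107.   12.2] [636.5 -59.1  55.7] [384.  -39.2   3.1]
```

View pics/c1.png

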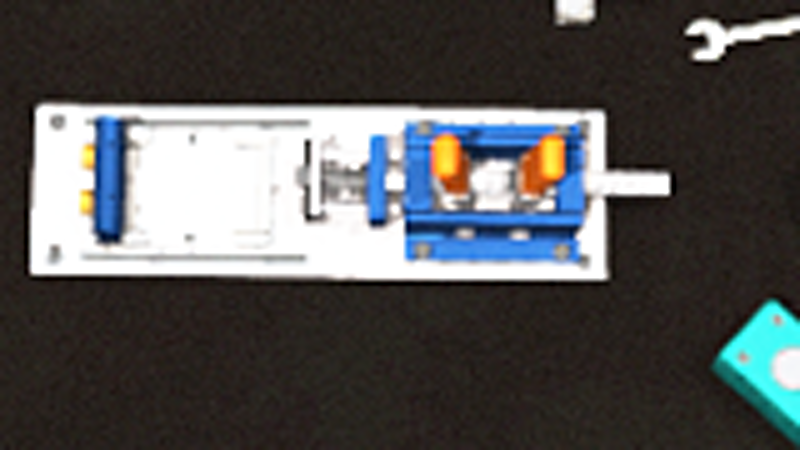

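View pics/c2.png

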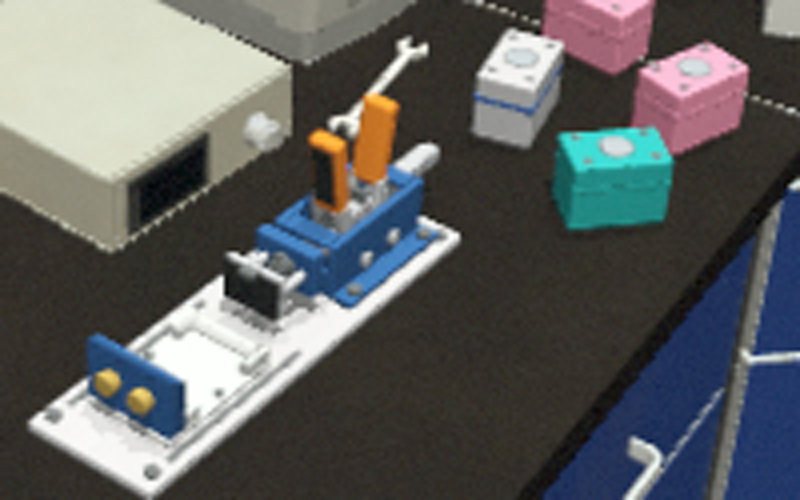

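View pics/c3.png

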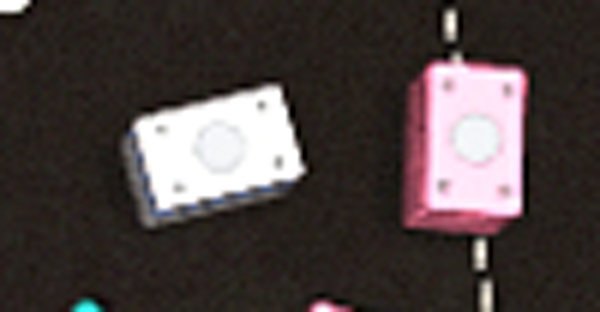

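The crop confirms the silver block with the blue band and round window at (415,251) in the top image. It fits at 40.5 x 65.4 mm with its top at 47.7 mm. Next I take closer looks with the wrist camera, over the block and then over the fixture.

```bash
cat >> h.py <<'E'
def ptsw(c):
    v,u=np.mgrid[0:480,0:640].astype(float); z=c['range_z']
    a=(u-c['cx'])/c['fx']; b=(v-c['cy'])/c['fy']; th=np.hypot(a,b)+1e-9; k=np.tan(np.minimum(th,1.4))/th
    P=np.stack([a*k*z,-b*k*z,-z,np.ones_like(z)],-1)
    W=(P@c['cam_to_world'].T)[...,:3]; W[(z<=0)|(th>1.2)]=np.nan; return W
def rect(w,lo,hi):
    w=w.reshape(-1,3); w=w[np.all((w>lo)&(w<hi),axis=1)]
    r=cv2.minAreaRect(w[:,:2].astype(np.float32)); print(len(w),np.round(r[0],1),np.round(r[1],1),round(r[2],1),w[:,2].mean().round(1)); return w
E
python3 - <<'E'
from h import *
a=np.radians(8.6)
movep([493,-242,200],R(a)); c=grab('wrist','w1'); W=ptsw(c)
print(c['fx'],c['cam_to_world'].round(2).tolist(),read_state()['qpos'].round(2))
rect(W,[440,-295,40],[545,-195,54])
movep([510,60,220],R(np.radians(-4.5))); c=grab('wrist','w2'); W=ptsw(c)
print(c['cam_to_world'].round(2).tolist(),read_state()['qpos'].round(2))
rect(W,[440,120,35],[600,200,60]); rect(W,[440,-110,85],[600,0,115]); rect(W,[440,-160,4],[600,230,16])
E
```

```text
371.64829954431775 [[0.99, -0.14, -0.04, 482.16], [0.15, 0.95, 0.29, -168.98], [-0.0, -0.29, 0.96, 342.69], [0.0, 0.0, 0.0, 1.0]] [ 0.7   0.47 -0.47  1.82  0.27  0.92  0.26]
3636 [ 493.6 -243.1] [39.4 64.2] 9.3 48.2
[[1.0, 0.08, 0.02, 516.81], [-0.08, 0.95, 0.29, 133.61], [-0.0, -0.29, 0.96, 362.6], [0.0, 0.0, 0.0, 1.0]] [ 0.16  0.4  -0.51  1.88  0.24  0.92 -0.54]
1505 [523.8 157.2] [22.9 60.2] 83.8 48.6
1206 [505.7 -43.3] [64.6 22.2] 84.6 100.6
16861 [514.4  17.8] [129.7 362. ] 2.8 9.8
```

View pics/w2.png

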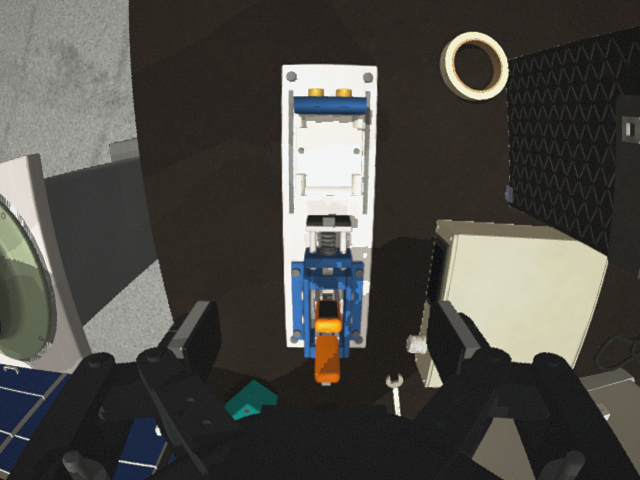

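The wrist image shows the seal at (330,104), the pocket at (330,155), the pad at (328,220) and the handles at about (327,345). Next I get precise positions in the fixture frame.

```bash
python3 - <<'E'
from h import *
W=ptsw(load('w2')).reshape(-1,3); W=W[np.isfinite(W[:,0])]
W=W[(abs(W[:,0]-515)<120)&(abs(W[:,1]-30)<220)]
for w in (W,):
    # heading from seal's long edges + plate sides
    for h in (84.2,84.6,85.0,85.4):
        a=np.radians(h); y=np.array([np.cos(a),np.sin(a)]); x=np.array([y[1],-y[0]])
        p=(w[:,:2]-[514,60]); X=p@x; Y=p@y; Z=w[:,2]
        pl=(Z>5)&(Z<20)&(abs(Y)<170)&(abs(X)<70)
        L=[];Rr=[]
        for b in range(-100,150,10):
            m=pl&(abs(Y-b)<3)
            if m.sum()>5: L.append((b,X[m].min()));Rr.append((b,X[m].max()))
        L=np.array(L);Rr=np.array(Rr)
        print(h,np.polyfit(*L.T,1).round(4),np.polyfit(*Rr.T,1).round(4))
a=np.radians(84.8); y=np.array([np.cos(a),np.sin(a)]); x=np.array([y[1],-y[0]])
p=(W[:,:2]-[514,60]); X=p@x; Y=p@y; Z=W[:,2]
s=(Z>25)&(Z<60)&(Y>70)&(Y<130)&(abs(X)<45)
print('seal X',np.percentile(X[s],[0,1,99,100]).round(1),'Y',np.percentile(Y[s],[0,1,3,10]).round(1))
t=s&(Z>46); print('sealtop Y',np.percentile(Y[t],[0,2,98,100]).round(1),Z[t].mean())
hh=(Z>95)&(Z<115)&(Y<-60); print('h X',np.percentile(X[hh],[0,2,98,100]).round(1),'Y',np.percentile(Y[hh],[0,2,98,100]).round(1))
# median height maps
print('along Y at |X|<12');
for b in range(-20,100,2):
    m=(abs(X)<10)&(abs(Y-b)<1); print(b,np.median(Z[m]).round(1) if m.sum() else None,end='; ')
print()
for X0,nm in((15,'Y 5..25'),(80,'Y70..82'),(48,'mid')):
    print(nm)
    for b in range(-40,41,2):
        m=(abs(X-b)<1)&(abs(Y-X0)<8); print(b,np.median(Z[m]).round(1) if m.sum() else None,end='; ')
    print()
E
```

```text
84.2 [-1.11000e-02 -4.35363e+01] [-9.00000e-03  4.56563e+01]
84.6 [-3.80000e-03 -4.35473e+01] [-2.40000e-03  4.56047e+01]
85.0 [ 3.30000e-03 -4.35601e+01] [4.10000e-03 4.56402e+01]
85.4 [ 1.06000e-02 -4.35842e+01] [1.13000e-02 4.56262e+01]
seal X [-29.2 -28.3  30.1  31. ] Y [85.8 86.4 86.5 87.5]
sealtop Y [ 86.5  86.8  99.9 100.1] 50.94851948266517
h X [-10.1  -9.2  11.5  11.9] Y [-136.  -133.4  -72.2  -71.3]
along Y at |X|<12
-20 35.5; -18 None; -16 49.5; -14 51.2; -12 51.2; -10 50.6; -8 29.9; -6 38.6; -4 9.0; -2 8.6; 0 8.2; 2 8.6; 4 8.2; 6 8.2; 8 296.0; 10 306.9; 12 307.3; 14 19.1; 16 17.7; 18 319.5; 20 319.7; 22 12.3; 24 12.3; 26 12.5; 28 12.1; 30 12.1; 32 12.2; 34 12.1; 36 12.1; 38 12.2; 40 12.1; 42 12.1; 44 12.3; 46 11.7; 48 12.2; 50 12.2; 52 12.2; 54 12.2; 56 12.2; 58 12.1; 60 12.5; 62 12.2; 64 11.8; 66 12.2; 68 12.3; 70 12.0; 72 12.0; 74 12.3; 76 12.0; 78 12.0; 80 12.4; 82 12.2; 84 12.0; 86 32.7; 88 47.5; 90 49.6; 92 51.5; 94 52.1; 96 52.2; 98 52.4; 
Y 5..25
-40 299.2; -38 301.3; -36 303.4; -34 306.7; -32 309.2; -30 309.5; -28 310.5; -26 311.0; -24 313.2; -22 315.8; -20 316.1;
[... 353 characters left out ...]
; -30 8.2; -28 20.9; -26 21.1; -24 19.8; -22 18.8; -20 13.0; -18 12.3; -16 12.2; -14 12.4; -12 12.5; -10 12.2; -8 12.5; -6 12.3; -4 12.0; -2 12.4; 0 12.3; 2 12.6; 4 12.4; 6 12.2; 8 12.7; 10 12.3; 12 12.1; 14 12.9; 16 12.3; 18 12.2; 20 12.5; 22 12.5; 24 17.9; 26 20.2; 28 21.3; 30 20.8; 32 8.5; 34 8.3; 36 8.7; 38 8.7; 40 8.4; 
mid
-40 8.3; -38 8.2; -36 8.5; -34 8.5; -32 8.2; -30 9.8; -28 12.4; -26 12.6; -24 12.7; -22 12.4; -20 12.2; -18 12.6; -16 12.6; -14 12.2; -12 12.1; -10 12.1; -8 12.1; -6 12.1; -4 12.1; -2 12.2; 0 12.4; 2 12.1; 4 12.1; 6 11.8; 8 12.2; 10 12.2; 12 12.4; 14 12.0; 16 12.4; 18 12.1; 20 12.1; 22 12.3; 24 12.5; 26 12.7; 28 12.6; 30 12.2; 32 11.6; 34 8.2; 36 8.5; 38 8.7; 40 8.6;
```

```bash
cat >> h.py <<'E'
H=np.radians(84.8); FY=np.array([np.cos(H),np.sin(H)]); FX=np.array([FY[1],-FY[0]])
PK=np.array([514,60])+1.0*FX+52.5*FY; HG=np.array([514,60])+1.0*FX-103.8*FY
HX=H-np.pi/2
def xyz(p,z): return [p[0],p[1],z]
def st():
    s=read_state(); print('t%.1f'%s['time'],s['eef_pos'].round(1),'gap %.1f'%s['finger_gap'],'gf %.1f'%s['gripper_force'],s['ft_force'].round(1)); return s
E
python3 - <<'E'
from h import *
print(PK,HG)
B=[493.6,-243.1]; r=R(np.radians(9.0))
movep([*B,110],r); movel([*B,5],max_speed=100,guard=15); st()
clamp(); st()
movel([*B,190]); st()
movep(xyz(PK,190),R(HX)); st()
print(movel(xyz(PK,60))); st(); c=grab('wrist','w3'); c=grab('side','s3')
cv2.imwrite('pics/s3c.png',cv2.resize(c['image'][130:310,230:430],(666,600),interpolation=cv2.INTER_CUBIC))
E
```

```text
[519.75409486 112.19329835] [505.58822257 -43.46343316]
t5.5 [ 494.  -243.3    5.6] gap 85.3 gf 0.0 [-0.2 -0.9  0.6]
t6.0 [ 493.7 -243.3    5.4] gap 39.4 gf 60.8 [-1.1 -0.6  5.6]
t7.3 [ 493.2 -242.9  189.2] gap 39.3 gf 60.6 [-0.2 -0.  -3.7]
t8.7 [520.  110.9 189.8] gap 39.3 gf 60.6 [ 1.3  0.5 -3.5]
False
t9.7 [520.2 112.2  60.7] gap 39.6 gf 60.6 [-0.9 -0.2 -3. ]
```

View pics/w3.png

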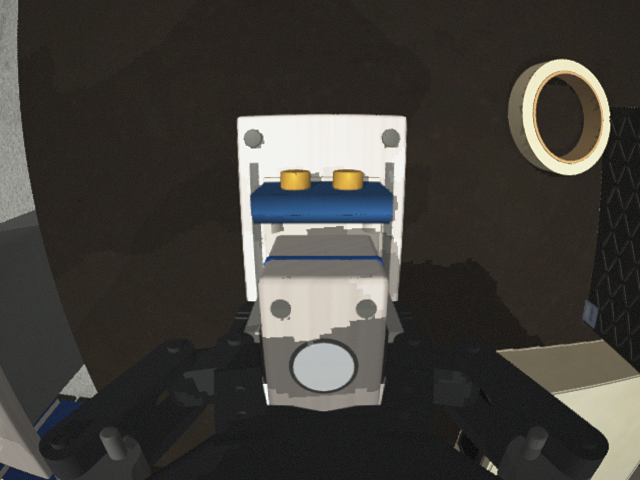

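The block hangs square at (323,330), with the seal face at (322,205). Next I measure the held block against the seal.

```bash
python3 - <<'E'
from h import *
W=ptsw(load('w3')).reshape(-1,3); W=W[np.isfinite(W[:,0])]
p=W[:,:2]-PK; X=p@FX; Y=p@FY; Z=W[:,2]
s=(abs(X)<60)&(Y>30)&(Y<60)&(Z>25)&(Z<60)
print('seal X',np.percentile(X[s],[0,1,99,100]).round(1),'Y',np.percentile(Y[s],[0,1,3,10]).round(1))
b=(abs(X)<30)&(abs(Y)<45)&(Z>98)&(Z<110)
print('top',b.sum(),Z[b].mean(),np.percentile(X[b],[0,1,99,100]).round(1),np.percentile(Y[b],[0,1,99,100]).round(1))
f=(abs(X)<18)&(Y>20)&(Y<45)&(Z>65)&(Z<95); print('front face',f.sum(),np.percentile(Y[f],[5,50,95]).round(1), 'slope X->Y',np.polyfit(X[f],Y[f],1).round(3),'Z->Y',np.polyfit(Z[f],Y[f],1).round(3))
E
```

```text
seal X [-30.1 -29.1  29.3  30.2] Y [31.6 32.3 34.3 36.1]
top 17918 103.44927281855504 [-30.  -25.4  26.1  30. ] [-20.6 -17.3  32.7  33.3]
front face 2895 [32.  32.5 32.9] slope X->Y [2.0000e-03 3.2468e+01] Z->Y [1.0000e-03 3.2355e+01]
```

```bash
python3 - <<'E'
from h import *
movel(xyz(PK,30)); print(movel(xyz(PK,17),max_speed=30,guard=8)); s=st()
open_gripper(); st(); wait(0.3)
movel(xyz(PK,130)); c=grab('wrist','w4')
W=ptsw(c).reshape(-1,3); W=W[np.isfinite(W[:,0])]
w=rect(W[(abs((W[:,:2]-PK)@FY)<40)],[480,60,54],[560,170,66])
p=w[:,:2]-PK; print('X',np.percentile(p@FX,[0,1,99,100]).round(1),'Y',np.percentile(p@FY,[0,1,99,100]).round(1)); 
A=np.c_[p@FX,p@FY,np.ones(len(w))]; print('plane',np.linalg.lstsq(A,w[:,2],rcond=None)[0].round(4)); st()
E
```

```text
True
t10.6 [519.8 112.1  17.4] gap 39.4 gf 62.3 [-2.3 -1.7 11.7]
t11.1 [519.4 111.9  16.8] gap 85.2 gf 0.0 [-0.6 -0.7  0.2]
6524 [520.3 112.7] [64.5 40. ] 84.8 60.2
X [-19.5 -18.9  19.8  20.5] Y [-31.7 -30.6  32.2  32.8]
plane [-1.00000e-04 -9.80000e-03  6.02018e+01]
t12.4 [519.3 112.  129.1] gap 85.1 gf 0.0 [ 0.6 -0.2  0. ]
```

View pics/w4.png

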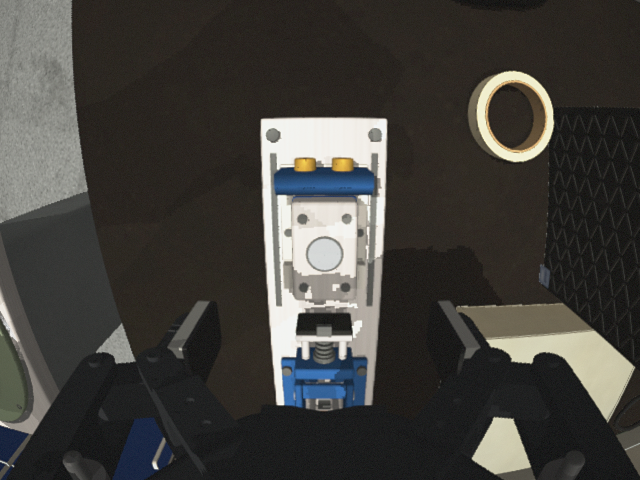

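The block is seated: its top is at 60.2 mm, it is flat and square, and it is centred within about 1 mm at (325,252) in the image. The pad front edge is at (324,316). Next I measure the pad gap.

```bash
cat >> h.py <<'E'
def gap(c):
    W=ptsw(c).reshape(-1,3); W=W[np.isfinite(W[:,0])]
    p=W[:,:2]-PK; X=p@FX; Y=p@FY; Z=W[:,2]
    m=(abs(X)<19)&(Y>-90)&(Y<-33)&(Z>44)&(Z<56)
    print('pad/jaw top',m.sum(),'Ymax',np.percentile(Y[m],[90,95,99,100]).round(1))
    h,e=np.histogram(Y[m],np.arange(-90,-30,2)); print(dict(zip(e[:-1].astype(int).tolist(),h.tolist())))
    b=(abs(X)<15)&(abs(Y)<40)&(Z>56)&(Z<64); print('block Y',np.percentile(Y[b],[0,1,99,100]).round(1))
E
python3 - <<'E'
from h import *
gap(load('w4'))
W=ptsw(load('w4')).reshape(-1,3); W=W[np.isfinite(W[:,0])]
p=W[:,:2]-PK; X=p@FX; Y=p@FY; Z=W[:,2]
for y in range(-86,-30,2):
    m=(abs(X)<17)&(abs(Y-y)<1); print(y,m.sum(),np.percentile(Z[m],[10,50,90]).round(1) if m.sum() else '')
for r in (R(H),R(H+np.pi)): print(inverse_kinematics(xyz(HG,160),r), inverse_kinematics(xyz(HG,88-19),r))
E
```

```text
pad/jaw top 918 Ymax [-58.  -55.5 -54.8 -54.2]
{-90: 16, -88: 6, -86: 0, -84: 0, -82: 0, -80: 0, -78: 0, -76: 1, -74: 0, -72: 0, -70: 25, -68: 113, -66: 135, -64: 118, -62: 137, -60: 274, -58: 35, -56: 58, -54: 0, -52: 0, -50: 0, -48: 0, -46: 0, -44: 0, -42: 0, -40: 0, -38: 0, -36: 0, -34: 0}
block Y [-31.7 -30.7  32.   32.7]
-86 80 [37.6 39.7 42.6]
-84 60 [38.2 39.7 42.5]
-82 101 [37.6 39.6 42.3]
-80 56 [38.  39.3 42.6]
-78 105 [37.8 39.7 42.8]
-76 23 [39.2 41.4 42.6]
-74 16 [42.9 43.2 43.7]
-72 0 
-70 1 [49.5 49.5 49.5]
-68 98 [ 7.7 50.6 51.5]
-66 203 [ 7.9 50.6 51.8]
-64 199 [ 8.  50.3 51.8]
-62 211 [ 7.9 50.6 52.4]
-60 800 [ 9.2 35.1 51. ]
-58 298 [ 8.2 39.7 51.7]
-56 58 [49.  51.7 52.6]
-54 17 [49.6 51.2 52.6]
-52 0 
-50 0 
-48 0 
-46 0 
-44 0 
-42 0 
-40 0 
-38 0 
-36 0 
-34 0 
-32 40 [58.9 59.5 59.9]
[ 0.61451438  0.56718345 -0.87756827  1.94344087  0.55905388  0.89331926
  0.92787213] [ 0.53326469  0.70339272 -0.77600877  2.00148923  0.73590429  0.74086279
  0.78169928]
[ 0.01557136  0.43427939 -0.06072784  1.97313728  0.03807906  0.73524058
 -1.72933298] [ 0.00358855  0.58679813 -0.04628308  2.02863783  0.05093883  0.52721478
 -1.74054566]
```

```bash
python3 - <<'E'
from h import *
r=R(H+np.pi)
movel(xyz(PK,190)); movep(xyz(HG,190),r); movel(xyz(HG,66),max_speed=80,guard=10); st()
c=grab('wrist','w5'); 
clamp(); st(); wait(0.2); grab('wrist','w6'); grab('side','s6'); open_gripper(); wait(0.2); st(); grab('side','s7')
a=load('side')['image'][180:305,250:450]; b=load('s6')['image'][180:305,250:450]; d=load('s7')['image'][180:305,250:450]
cv2.imwrite('pics/v6.png',np.hstack([cv2.resize(x,(400,250),interpolation=cv2.INTER_CUBIC) for x in (b,d)]))
E
```

```text
t15.7 [505.8 -43.5  66.4] gap 85.7 gf 0.0 [-0.2 -0.1  0.2]
t16.2 [506.  -44.5  66.9] gap 37.8 gf 59.0 [-3.8 -5.6 17.7]
t17.3 [505.6 -43.4  66. ] gap 85.4 gf 0.0 [-0.4 -0.5  1. ]
```

View pics/v6.png

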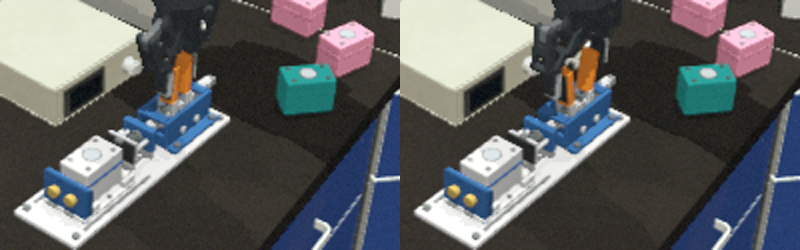

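View pics/w6.png

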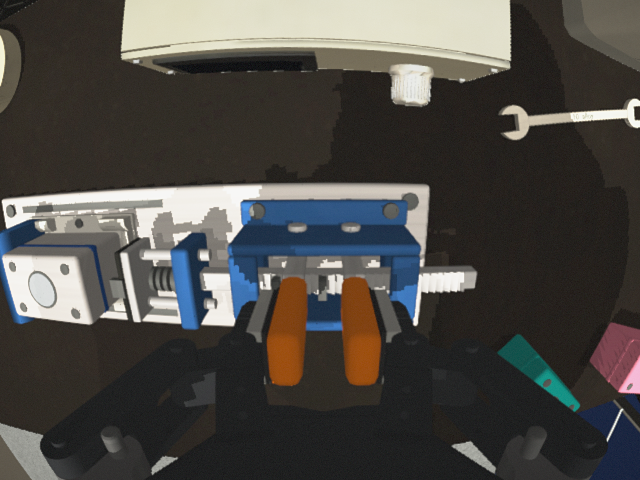

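The jaw plate is at (187,280), the pad at (130,280) and the block at (60,285); the handles are shut under the fingers. Next I measure pad and jaw positions before and after the squeeze.

```bash
cat >> h.py <<'E'
def prof(c):
    """fixture-Y of: block near face, pad front, jaw front/back"""
    W=ptsw(c); p=W[...,:2]-PK; X=p@FX; Y=p@FY; Z=W[...,2]
    hsv=cv2.cvtColor(c['image'],cv2.COLOR_BGR2HSV); blue=(hsv[...,0]>100)&(hsv[...,0]<125)&(hsv[...,1]>120)
    j=blue&(Z>46)&(Z<56)&(abs(X)<21)&(Y<-45)&(Y>-101)
    q=~blue&(Z>46)&(Z<55)&(abs(X)<21)&(Y<-26)&(Y>-75)
    b=(abs(X)<15)&(abs(Y)<40)&(Z>57)&(Z<64)
    f=lambda m: np.percentile(Y[m],[1,10,50,90,99]).round(1) if m.sum()>5 else None
    print('jaw',j.sum(),f(j),'pad',q.sum(),f(q),'block',f(b))
E
python3 - <<'E'
from h import *
for t in('w5','w6'): prof(load(t))
E
```

```text
jaw 746 [-100.9 -100.3  -97.1  -93.9  -92.9] pad 2185 [-68.7 -68.1 -61.8 -31.3 -29.5] block [-32.  -28.9  -6.5  22.2  30.1]
jaw 1563 [-93.3 -92.9 -89.6 -85.2 -83.8] pad 2142 [-59.6 -58.8 -52.6 -31.4 -29.4] block [-32.  -28.9  -6.1  22.4  30. ]
```

```bash
sed -i 's/(Y<-26)&(Y>-75)/(Y<-33.5)\&(Y>-75)/' h.py; python3 - <<'E'
from h import *
for i in (2,3,4):
    clamp(); wait(0.2); c=grab('wrist',f'p{i}'); print(i); st(); prof(c)
    if i<4: open_gripper(); wait(0.3)
E
```

```text
2
t18.1 [505.9 -44.5  66.7] gap 38.3 gf 59.0 [-2.5 -5.4 16.4]
jaw 1549 [-85.5 -85.  -82.  -77.4 -76. ] pad 1256 [-53.3 -51.7 -48.9 -44.  -42.5] block [-31.8 -29.   -6.2  22.3  30. ]
3
t19.7 [505.9 -44.5  66.7] gap 38.1 gf 58.9 [-3.3 -6.5 16.3]
jaw 1513 [-77.6 -77.2 -74.2 -69.5 -68.2] pad 1453 [-67.9 -51.5 -42.2 -36.3 -34.7] block [-32.  -29.   -6.4  22.1  30.2]
4
t21.3 [505.9 -44.5  66.7] gap 38.0 gf 58.9 [-2.9 -6.  17.3]
jaw 1466 [-69.9 -69.4 -66.7 -61.8 -60.3] pad 1186 [-60.5 -52.2 -38.8 -35.1 -33.6] block [-30.3 -27.3  -4.6  24.   32. ]
```

View pics/p4.png

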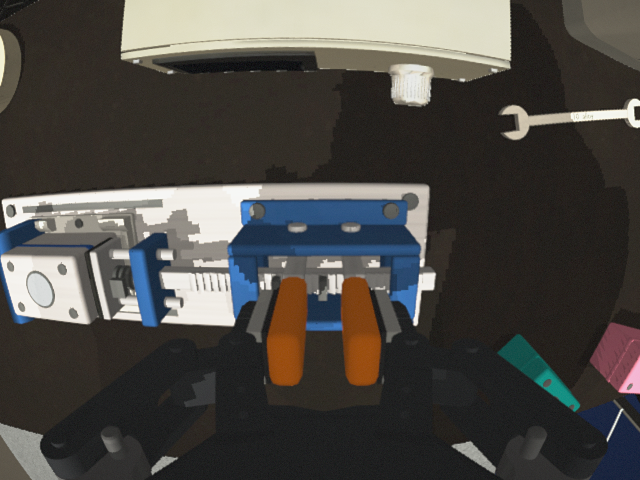

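The pad now touches and the block has slid 1.8 mm onto the seal. The jaw-to-pad distance has dropped from 33.5 to about 30 mm, so the spring is compressed by about 3.5 mm. One more 8 mm pump gives about 11 mm, which is mid-range.

```bash
python3 - <<'E'
from h import *
open_gripper(); wait(0.4); clamp(); wait(0.4); c=grab('wrist','p5'); st(); prof(c); grab('side','s8')
W=ptsw(c).reshape(-1,3); p=W[:,:2]-PK; m=(abs(p@FX)<15)&(abs(p@FY)<28)&(W[:,2]>55)&(W[:,2]<66)
A=np.c_[p@FX,p@FY,np.ones(len(p))][m]; print('plane',np.linalg.lstsq(A,W[m,2],rcond=None)[0].round(4))
E
```

```text
t23.2 [506.  -44.6  66.9] gap 37.9 gf 58.6 [-2.9 -6.8 19.2]
jaw 1424 [-62.4 -61.9 -59.2 -54.4 -52.9] pad 1122 [-53.5 -50.5 -38.6 -34.9 -33.6] block [-30.4 -27.3  -4.6  24.1  32. ]
plane [-8.00000e-04  1.50000e-03  6.01683e+01]
```

View pics/p5.png

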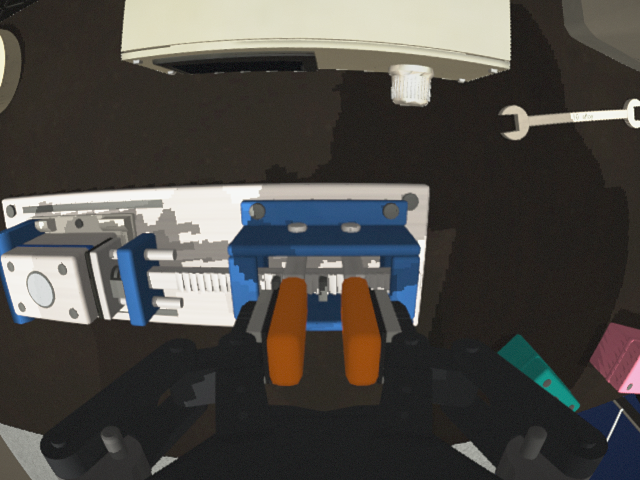

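The jaw at (138,280) advanced another 7.4 mm while the block at (55,285) stayed flat, square and seated. The spring is now compressed by about 11 mm and the handles are held shut, so I hand in.

```bash
python3 -c "
from h import *
print(finish_job())"
```

```text
the job is handed in; nothing more can be done
None
```

I handed the job in with the block seated flat and square, the pad pressing it at about 11 mm of spring compression (measured from the wrist camera), and the handles still held shut; the hand-in call returned no verdict.

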